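Re-set the swivel base of the ball vise

ROBOT

A 7-joint arm with a two-finger parallel gripper is mounted at the origin on a cart in front of the work surface, level with it; the furniture and walls round the work are solid. World frame = base frame: x ahead of the robot, y to its left, z up, the work surface at z = 0. Lengths are in m, angles in rad, forces in N, time in s.
With the tool pointing down it reaches from about 0.4 to 0.85 m from the base axis. Payload 10.4 kg.
Tool frame: the origin (TCP) lies at the very end of the fingers, on their centre line; the grasp point (between the pads) lies manip.hold_point_z behind it (manip.hold_point_z is the distance from the TCP to the grasp point, in m); z points along the fingers, y is the direction in which the jaws open and shut (so a half turn about z gives the same grasp; the last joint's range is limited). The gripper opens to 85 mm and grips with 20 to 120 N. Pads are 22 mm wide; open, the fingers measure 114 mm over their backs; the gripper's body (76 mm by 85 mm) begins 54 mm behind the grasp point. The pads swing forward as they close: fully open they stand 13 mm farther back than shut.
Start: joints at [1.268, 0.332, -0.065, 1.46, 0.022, 1.35, -0.088], TCP at [0.173, -0.601, 0.231] pointing down, gripper open.
Joint ranges: [-2.6, 2.6], [-0.5, 2.12], [-1.47, 1.34], [0.16, 2.42], [-1.27, 4.41], [0.06, 2.06], [-2.6, 2.6]. Speed limits (rad/s): [2.22, 2.22, 2.79, 2.79, 3.14, 3.14, 3.14].

INTERFACE

Orientations are given as a unit quaternion [x, y, z, w].
In Python, from workcell import manip gives the robot as it stands.
- The arm moves only by the tool jog_arm, never from a script. Its arguments are lists of equal length, an entry for each row: "translation": the shift along the world's x, y, z in mm, a list of three; "turn": the turn about the world's z in degrees. In form: {"translation": [[x, y, z], ...], "turn": [turn, ...]}. A call has 1 to 12 rows; each row is the pose to reach, as a shift and turn from the pose measured when the call began; what a row does not reach only later rows make up. A row lasts 1/12 s, in which the tool goes at most 41.7 mm and 7.16 degrees, less where a joint would pass 70% of its speed; a pose out of reach is approached as far as the arm can. A call with a gripper value outside its range is refused whole. "grip" is the finger opening in mm, from 0 to 85.4, set as the call begins (left out, the last holds). The fingers move at their own pace and stop on an object; "grip_force" is the grip in N (left out, the last holds). Time passes only in rows, so rows that repeat a pose let the fingers close. It gives the time, the measured TCP pose, the force and the opening at its end, in the units of the state.
- manip.get_obs(): the state, without advancing time (a new reading comes with each control period).
- manip.camera(name): name is "scene" or "top" or "wrist"; returns a dict with "frame" (400x640x3 uint8, red, green, blue), "mtx" (3x3 intrinsics, pixels), "pose" (4x4, takes a point from camera to world coordinates). Camera axes: x right, y down, z forward; pixel columns grow to the right and rows downward; lengths in m; the calibration is good to about 2 mm. A picture is of the moment at which its call begins. There is no depth.
- manip.hand_in(): hands the job in, once; it reports no verdict.
Trained networks look in a picture, given as the dict that the camera call returned (one of the last four; its "shot" number tells which), for a name from the list of things; names that differ only in an ending like _2 or _b are one class to them, and where a whole thing is asked for, a point or a joint stands for the part that bears it (a point fixed in the world has none). Each returns a list of dicts, best first, with "confidence" (0 to 1); they miss things now and then, are a little off and sometimes report something else, mostly with a low value. They report only what shows in the picture. A call takes as long as a camera call.
- manip.outline_of(picture, label): "mask" (400x640 bool, what is visible of it) and "extent" ([left, top, right, bottom] in pixels, round what is visible of it).
- manip.pinpoint(picture, label): "at" ([column, row] in pixels: a listed point, or the origin of a listed thing).
The state is a dict: "clock": time; "joint_pos": joint angles; "joint_velocities": joint speeds; "tau": joint torques, N m; "position": TCP position; "ee_rot": TCP orientation; "ft_force": force on the tool from outside, world axes, zero at the start; "torque": the same for the moment, N m; "grip_width": opening from 0.0 (shut) to 1.0 (fully open).
Only numpy, scipy, OpenCV 4.12 (cv2) and the standard library are available. Lean on these libraries where they do the work, as an engineer would, in place of code of your own. Each camera call takes 0.05 s, during which the arm holds its last target. There are 200 camera calls.

TASK

The ball vise on its swivel base must be set to the angle marked by the clip on the dial. Loosen the clamp knob until the head is quite free, swing the head by its upright post until its pointer lines up with the nose of the clip, then do the knob up again firm by feel, neither slack nor over-tight. Never force the head round while it is clamped, and do not shift the clip or the things lying about.

Things in the scene. Friction and masses are not known exactly. Their poses are not given: they have to be found in the camera images.
- swivel_base: Dark steel base screwed to the board, a 132 mm round foot with a grey dial sector (radius 58 to 146 mm, 10 mm high) on its local -x side and a clamp housing on its local -y side. Origin: on the board, on the vertical pivot axis of the head; z up.
- swivel_head: Grey swivel table (106 mm across, top 36 mm above the board) with the ball vise on it (jaws up to 115 mm above the board) and an arm along its own -x. It turns about the base's pivot axis, 0.75 rad to either side of mid-dial; origin as the base's, z up. Freed, it needs about 0.12 N m (1.5 N at the post) and stays where it is left.
- post_grip (a point): Upright black round post on the arm, 16 mm in diameter where it is gripped, 55 to 89 mm above the board (top at 93 mm); point on its axis 75 mm above the board, 100 mm from the pivot axis.
- pointer_tip (a point): Dark steel pointer at the end of the arm, beyond the post; point on its centre line 124 mm from the pivot axis, 16 mm above the board.
- mark_tip (a point): Nose of the small dark steel clip (16 mm wide, 16 mm high) that sits on the outer edge of the dial at a different angle each time; point ahead of its nose 124 mm from the pivot axis, 16 mm above the board: the pointer point must come here. Do not push the clip.
- knob_grip (a point): Clamp knob: black bar 46 mm long, 13 mm wide, 24 mm high on a round foot, on an upright axis 100 mm from the pivot axis on the base's local -y side. Point on the axis, half-way up the bar, 66 mm above the board (bar 54 to 78 mm); x along the bar, z up. Clockwise from above tightens, 2.5 mm of shoe travel per rad; it stays where it is left.
- clamp_shoe: Steel shoe in the clamp housing, pressed by the knob's cam on the head's rim; origin in the middle of its face. Its force on the head is the clamp force: 30 to 75 N is right, over 120 N does damage. The rim is 2 mm out of round, so at the new head angle the knob bites elsewhere, 0.3 to 0.8 rad further clockwise than at the start.
- touchstone: Small black stone bar 45 x 18 x 9 mm, bystander behind the base.
- tweezers: Steel tweezers 124 mm long, bystander left of the base.
- loupe: Folding loupe 33 x 22 x 12 mm, bystander left of the base, nearer the robot.
- wax_block: Wax block 52 x 38 x 26 mm, bystander behind the base.
- spool: Spool 46 mm across, 32 mm high, bystander behind the base.
- clamp_knob (a joint): Knob angle, rad, 0 (slack stop) to 2.2, growing clockwise from above. It starts tightened; 0.6 rad less frees the head. Turning it takes up to 0.25 N m of friction, of which under 0.1 N m remains when held still; past the bite the torque felt held still grows by 0.4 N m per rad (clamp force 160 N per rad). Right is 0.13 N m above the reading before the bite, 0.33 rad past it.

How it is judged:
By the outcome, as a careful person would: the job done as asked, in the order asked, and still so for the second after the job is handed in, with the robot touching nothing.
It also fails if it takes over 72 s, if anything falls off the work surface, if the arm or the gripper's body presses on something with over 40 N, if the wrist force passes 120 N, or if a joint passes its speed limit or range.

## Working session

There is one attempt and no reset: what is moved stays moved. The work goes in short steps, Python scripts to look and compute and a tool call to move; the robot and the scene stay as the last step left them, time stands still between calls to the robot, and variables do not carry over. Pictures are saved under pics/ and viewed, about 8 in all and at most 12, crops included, and the job is handed in when it is done.

Besides the shell and the picture viewer there is one more tool, called after "Call:" by a JSON object that holds its "api" and its "payload". jog_arm: Moves the arm, as the interface text tells. Its arguments: {"type":"object","properties":{"translation":{"type":"array"},"turn":{"type":"array"},"grip":{"type":"number"},"grip_force":{"type":"number"}},"required":["translation","turn"]}

```bash
mkdir -p pics
cat > h.py <<'E'
import numpy as np, cv2
from workcell import manip
def ray(p,uv):
    d=np.linalg.inv(p["mtx"])@np.array([uv[0],uv[1],1.]);T=np.array(p["pose"]);return T[:3,3],T[:3,:3]@d
def at_z(p,uv,z):
    o,d=ray(p,uv);return o+d*(z-o[2])/d[2]
def tri(obs):
    A=np.zeros((3,3));b=np.zeros(3)
    for p,uv in obs:
        o,d=ray(p,uv);d=d/np.linalg.norm(d);M=np.eye(3)-np.outer(d,d);A+=M;b+=M@o
    return np.linalg.solve(A,b)
def proj(p,X):
    T=np.array(p["pose"]);c=T[:3,:3].T@(np.array(X)-T[:3,3]);q=p["mtx"]@c;return q[:2]/q[2]
def save(p,n,box=None,s=1):
    im=p["frame"][:,:,::-1]
    if box: im=im[box[1]:box[3],box[0]:box[2]]
    cv2.imwrite("pics/"+n,cv2.resize(im,None,fx=s,fy=s,interpolation=cv2.INTER_CUBIC))
E
python3 - <<'E'
from h import *
np.set_printoptions(precision=4,suppress=True)
print(manip.hold_point_z, manip.get_obs())
P={n:manip.camera(n) for n in("scene","top")}
for n in P: save(P[n],n+"0.png")
Z=dict(swivel_base=0,post_grip=.075,pointer_tip=.016,mark_tip=.016,knob_grip=.066,clamp_shoe=.03,swivel_head=0)
for l,z in Z.items():
    o=[]
    for n in P:
        r=manip.pinpoint(P[n],l)
        if r: print(l,n,np.round(r[0]["at"],1),round(r[0]["confidence"],2),at_z(P[n],r[0]["at"],z)); o.append((P[n],r[0]["at"]))
    if len(o)==2: print("  tri",tri(o))
E
```

```text
0.0187 {'clock': 0.0, 'joint_pos': array([ 1.2684,  0.3329, -0.0647,  1.461 ,  0.0216,  1.3499, -0.0885]), 'joint_velocities': array([ 0.0006, -0.0011,  0.0007,  0.0013, -0.002 , -0.0011, -0.0001]), 'tau': array([  0.0001, -62.5445,   0.0492, -39.1606,   0.0161,   0.0098,
         0.    ]), 'position': array([ 0.1725, -0.6003,  0.2305]), 'ee_rot': array([ 0.9902,  0.1394, -0.0001, -0.0007]), 'ft_force': array([ 0.8724, -0.884 ,  0.6732]), 'torque': array([-0.0023, -0.0307,  0.0059]), 'grip_width': 0.9985923143044425}
swivel_base scene [343.9 224.8] 0.93 [ 0.5149 -0.1888  0.    ]
swivel_base top [347.6 212.5] 0.74 [ 0.5165 -0.1981  0.    ]
  tri [ 0.5198 -0.1978 -0.0108]
post_grip scene [363.5 228.7] 0.81 [ 0.437  -0.1506  0.075 ]
post_grip top [330.6 248. ] 0.67 [ 0.4289 -0.1535  0.075 ]
  tri [ 0.4323 -0.1512  0.0769]
pointer_tip scene [374.2 259.2] 0.64 [ 0.4042 -0.1509  0.016 ]
pointer_tip top [327.8 257.7] 0.62 [ 0.4116 -0.1485  0.016 ]
  tri [ 0.4085 -0.1505  0.0139]
mark_tip scene [400.  237.9] 0.44 [ 0.4029 -0.2295  0.016 ]
mark_tip top [358.9 263.9] 0.5 [ 0.3961 -0.2184  0.016 ]
  tri [ 0.3958 -0.2168  0.0313]
knob_grip scene [377.8 175.5] 0.69 [ 0.522  -0.2981  0.066 ]
knob_grip top [394.5 209.1] 0.72 [ 0.5115 -0.2965  0.066 ]
  tri [ 0.5139 -0.2932  0.0727]
clamp_shoe scene [360.  208.1] 0.64 [ 0.5055 -0.2256  0.03  ]
clamp_shoe top [365.6 210.2] 0.41 [ 0.5162 -0.2371  0.03  ]
  tri [ 0.5178 -0.2399  0.0124]
swivel_head scene [344.7 222. ] 0.6 [ 0.5192 -0.196   0.    ]
swivel_head top [349.4 210.6] 0.77 [ 0.5209 -0.2025  0.    ]
  tri [ 0.5231 -0.2025 -0.0078]
```

```bash
python3 -c "
import cv2
a=cv2.imread('pics/top0.png')[150:310,240:450];b=cv2.imread('pics/scene0.png')[110:310,260:460]
cv2.imwrite('pics/c0.png',cv2.hconcat([cv2.resize(a,(420,400),interpolation=2),cv2.resize(b,(380,400),interpolation=2)]))"
```

```text
(no output)
```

View pics/c0.png

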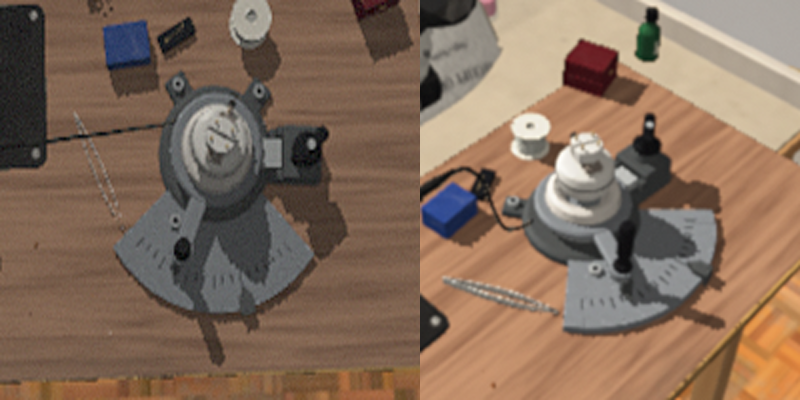

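View pics/top0.png

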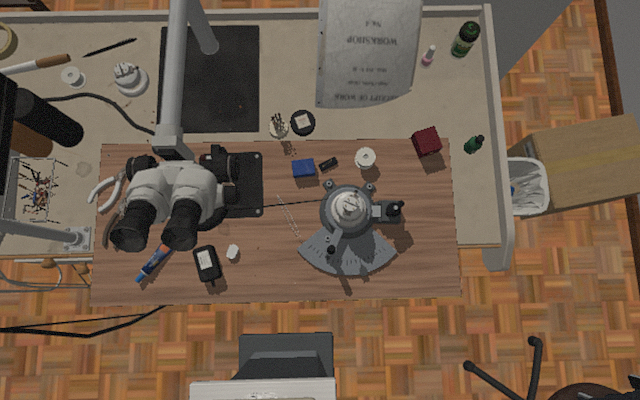

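The crop shows the post at top-image (331,250), knob at (395,208), bystanders behind and to the left, and the clip near the lower rim at about (365,262). Next I'll move over the knob for a close look.

Call:
{"api": "jog_arm", "payload": {"translation": [[30,27,5],[60,54,10],[90,80,20],[120,107,20],[150,134,20],[180,160,20],[210,187,20],[240,214,20],[270,240,20],[300,267,20],[330,294,20],[340,304,20]], "turn": [0,0,0,0,0,0,0,0,0,0,0,0]}}

```text
clock: 1.8
position: [0.5169, -0.2907, 0.2514]
ee_rot: [0.99, 0.143, 0.001, -0.001]
ft_force: [0.2, 0.9, -0.5]
grip_width: 0.999
```

```bash
cat > look.py <<'E'
from h import *
import sys
np.set_printoptions(precision=4,suppress=True)
o=manip.get_obs();print(o["clock"],o["position"],o["ee_rot"],o["joint_pos"],o["ft_force"],o["torque"])
w=manip.camera("wrist");save(w,sys.argv[1])
print("cam",w["pose"][:3,3])
np.savez("pics/"+sys.argv[1][:-4],**{k:w[k] for k in("frame","mtx","pose")})
for l,z in dict(post_grip=.075,pointer_tip=.016,mark_tip=.016,knob_grip=.066,swivel_base=0,clamp_shoe=.03).items():
    r=manip.pinpoint(w,l)
    if r: print(l,np.round(r[0]["at"],1),round(r[0]["confidence"],2),at_z(w,r[0]["at"],z))
r=manip.outline_of(w,"knob_grip")
if r:
    m=r[0]["mask"];print("knobmask",r[0]["extent"],r[0]["confidence"])
E
python3 look.py w1.png
```

```text
1.8 [ 0.5169 -0.2907  0.2514] [ 0.9897  0.1429  0.0011 -0.0009] [ 0.7262  0.2735 -0.3529  1.5059  0.0925  1.378  -0.9162] [ 0.1592  0.875  -0.4813] [ 0.0435 -0.0325 -0.0265]
cam [ 0.5825 -0.2712  0.3945]
post_grip [188.1 214.2] 0.57 [ 0.4288 -0.1572  0.075 ]
pointer_tip [200.1 210.3] 0.76 [ 0.4107 -0.1509  0.016 ]
mark_tip [242.1  36.7] 0.58 [ 0.6363 -0.1599  0.016 ]
knob_grip [320.2 175.8] 0.78 [ 0.5137 -0.2912  0.066 ]
swivel_base [253.  141.6] 0.71 [ 0.5191 -0.1963  0.    ]
clamp_shoe [197.4 213.7] 0.69 [ 0.4113 -0.1528  0.03  ]
knobmask [301.9, 161.9, 343.9, 190.9] 0.86
```

View pics/w1.png

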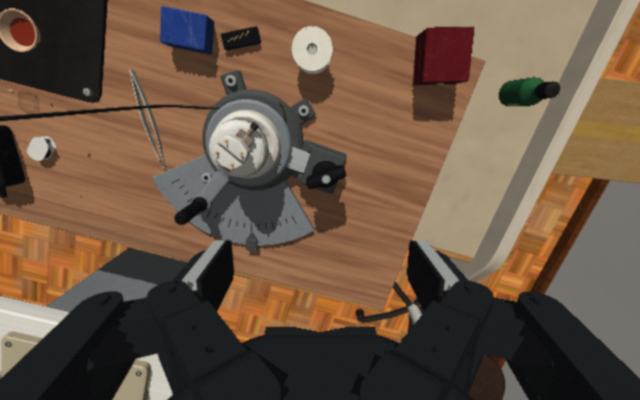

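The knob bar sits at about (325,177), the post at (190,208), and the clip at (253,241) on the dial's outer rim. The network's mark_tip here (242,37) is a false report. I'll zoom in on the knob and clip.

Run:
```python
from h import *
w=np.load("pics/w1.npz")
for n,uv,z in[("clip body",(253,241),.016),("bar a",(308,184),.078),("bar b",(345,171),.078)]:
    print(n,at_z(w,uv,z))
im=w["frame"][:,:,::-1]
a=cv2.resize(im[145:205,290:360],(490,420),interpolation=2);b=cv2.resize(im[190:260,180:330],(750,350)[:2],interpolation=2)
a=cv2.resize(im[145:205,290:360],(300,257),interpolation=2);b=cv2.resize(im[185:260,180:300],(480,300),interpolation=2)
cv=np.zeros((300,780,3),np.uint8);cv[:257,:300]=a;cv[:,300:]=b;cv2.imwrite("pics/c1.png",cv)
```

```text
clip body [ 0.38667265 -0.23031968  0.016     ]
bar a [ 0.50345038 -0.28015415  0.078     ]
bar b [ 0.52911255 -0.31507616  0.078     ]
```

View pics/c1.png

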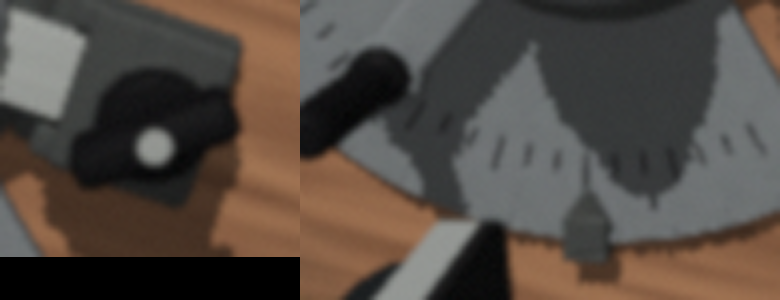

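Call:
{"api": "jog_arm", "payload": {"translation": [[-2,-4,-20],[-2,-4,-40],[-2,-4,-60],[-2,-4,-80],[-2,-4,-100],[-2,-4,-110],[-2,-4,-115],[-2,-4,-120],[-2,-4,-120],[-2,-4,-120],[-2,-4,-120],[-2,-4,-120]], "turn": [-7,-14,-21,-28,-35,-42,-49,-56,-63,-70,-70,-70], "grip": 50}}

```text
clock: 3.2
position: [0.5093, -0.3028, 0.1316]
ee_rot: [0.891, -0.454, -0.0, 0.0]
ft_force: [-0.6, -0.4, 0.6]
grip_width: 0.586
```

```bash
python3 look.py w2.png
python3 - <<'E'
from h import *
w=np.load("pics/w1.npz")
print("nose w1",at_z(w,(251.2,233.8),.016),"dot",at_z(w,(326.2,179.3),.08))
w=np.load("pics/w2.npz");print("tcp px",proj(w,[.515,-.295,.078]))
E
```

```text
3.2 [ 0.5093 -0.3028  0.1316] [ 0.8912 -0.4536 -0.0002  0.0003] [ 0.603   0.3418 -0.1752  1.6658  0.0651  1.14   -2.1018] [-0.6158 -0.4186  0.6288] [-0.0201  0.03    0.0099]
cam [ 0.5497 -0.3583  0.2745]
pointer_tip [308.7 205. ] 0.32 [ 0.5081 -0.2837  0.016 ]
mark_tip [365.8 308.7] 0.78 [ 0.3952 -0.2268  0.016 ]
knob_grip [307.7 204.6] 0.81 [ 0.5169 -0.2979  0.066 ]
clamp_shoe [273.6 234.7] 0.96 [ 0.5196 -0.2461  0.03  ]
knobmask [288.1, 176.5, 331.9, 242.1] 0.61
nose w1 [ 0.39663491 -0.22545751  0.016     ] dot [ 0.51474782 -0.29782591  0.08      ]
tcp px [306.84707916 214.55907547]
```

View pics/w2.png

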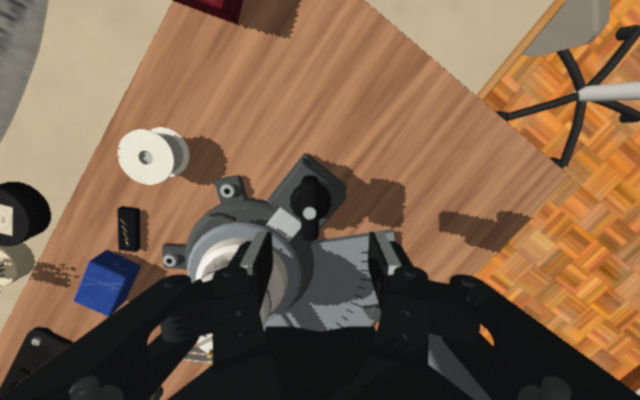

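The knob bar runs nearly vertically in the picture, from about (318,180) to (303,236), with its cap dot at (310,213). The clip nose from two views is (0.396,-0.226). One zoom will settle the bar angle.

Run:
```python
from h import *
w=np.load("pics/w2.npz")
print("dot",at_z(w,(310,213),.08))
im=w["frame"]
g=im.max(2)[165:250,275:345]; 
cv2.imwrite("pics/c2.png",cv2.resize(cv2.convertScaleAbs(im[165:250,275:345,::-1],alpha=2.2),None,fx=6,fy=6,interpolation=2))
```

```text
dot [ 0.51423657 -0.2978967   0.08      ]
```

View pics/c2.png

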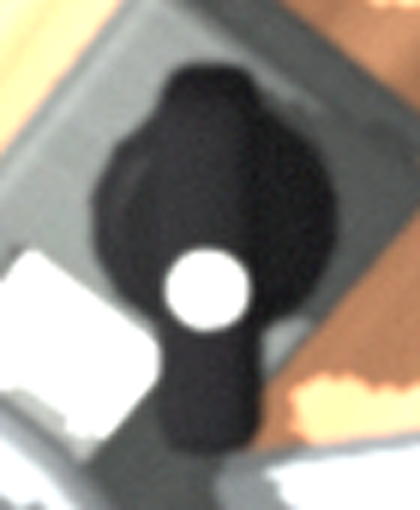

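Run:
```python
from h import *
w=np.load("pics/w2.npz")
a=at_z(w,(310,190),.078);b=at_z(w,(309.5,236),.078);print(a,b,np.degrees(np.arctan2(*(a-b)[[1,0]])))
q=manip.get_obs()["ee_rot"];print(np.degrees(2*np.arctan2(q[1],q[0])))
```

```text
[ 0.52371297 -0.31104053  0.078     ] [ 0.50386771 -0.28265908  0.078     ] -55.037455148025806
-54.06545657412292
```

Call:
{"api": "jog_arm", "payload": {"translation": [[5,5,-15],[5,5,-35],[5,5,-55],[5,5,-70],[5,5,-79],[5,5,-79],[5,5,-79]], "turn": [-1,-1,-1,-1,-1,-1,-1]}}

```text
clock: 4.18
position: [0.5147, -0.2972, 0.0526]
ee_rot: [0.887, -0.462, -0.0, 0.0]
ft_force: [1.0, -0.3, 0.5]
grip_width: 0.584
```

Call:
{"api": "jog_arm", "payload": {"translation": [[0,0,0],[0,0,0],[0,0,0],[0,0,0],[0,0,0],[0,0,0]], "turn": [0,0,0,0,0,0], "grip": 5, "grip_force": 40}}

```text
clock: 4.68
position: [0.516, -0.2986, 0.0563]
ee_rot: [0.887, -0.462, 0.002, 0.001]
ft_force: [-7.2, 1.9, 21.9]
grip_width: 0.142
```

```bash
cat > st.py <<'E'
from workcell import manip
import numpy as np
np.set_printoptions(precision=4,suppress=True)
o=manip.get_obs()
q=o["ee_rot"]
print("t",round(o["clock"],2),"p",o["position"],"yaw",round(np.degrees(2*np.arctan2(q[1],q[0])),2),"F",o["ft_force"],"M",o["torque"],"g",round(o["grip_width"]*85.4,2),"q7",round(o["joint_pos"][6],3))
E
python3 st.py
```

```text
t 4.68 p [ 0.516  -0.2986  0.0563] yaw -55.07 F [-7.2447  1.9445 21.9433] M [0.252  1.4577 0.2703] g 12.16 q7 -2.148
```

Closing pushed the fingertips onto the knob's round foot (22 N upward), so I'll reopen, rise and regrip.

Call:
{"api": "jog_arm", "payload": {"translation": [[-1,1,1],[-1,1,3],[-1,1,4],[-1,1,4],[-1,1,4]], "turn": [0,0,0,0,0], "grip": 22}}

```text
clock: 5.1
position: [0.5149, -0.2975, 0.0601]
ee_rot: [0.887, -0.462, 0.002, 0.001]
ft_force: [-0.6, 0.5, -0.0]
grip_width: 0.262
```

Call:
{"api": "jog_arm", "payload": {"translation": [[0,0,0],[0,0,0],[0,0,0],[0,0,0],[0,0,0]], "turn": [0,0,0,0,0], "grip": 5, "grip_force": 40}}

```text
clock: 5.52
position: [0.5149, -0.2973, 0.06]
ee_rot: [0.887, -0.462, 0.002, 0.001]
ft_force: [-0.4, 0.2, 0.3]
grip_width: 0.141
```

```bash
python3 st.py
```

```text
t 5.52 p [ 0.5149 -0.2973  0.06  ] yaw -55.04 F [-0.3506  0.1746  0.3129] M [0.1742 0.0405 0.2201] g 12.08 q7 -2.148
```

Call:
{"api": "jog_arm", "payload": {"translation": [[0,0,0],[0,0,0],[0,0,0],[0,0,0],[0,0,0],[0,0,0],[0,0,0],[0,0,0],[0,0,0]], "turn": [6,12,18,24,30,36,42,42,42], "grip_force": 60}}

```text
clock: 6.27
position: [0.5148, -0.2975, 0.0601]
ee_rot: [0.993, -0.115, 0.002, -0.0]
ft_force: [-1.6, 0.6, 3.9]
grip_width: 0.134
```

```bash
python3 st.py
```

```text
t 6.27 p [ 0.5148 -0.2975  0.0601] yaw -13.23 F [-1.5581  0.5898  3.8984] M [0.0816 0.2561 0.3035] g 11.43 q7 -1.462
```

Call:
{"api": "jog_arm", "payload": {"translation": [[0,0,0],[0,0,0],[0,0,0],[0,0,0]], "turn": [4,6,6,6]}}

```text
clock: 6.6
position: [0.5148, -0.2975, 0.0601]
ee_rot: [0.998, -0.065, 0.002, -0.0]
ft_force: [-1.3, 0.0, 1.3]
grip_width: 0.133
```

```bash
python3 st.py
```

```text
t 6.6 p [ 0.5148 -0.2975  0.0601] yaw -7.43 F [-1.2568  0.0306  1.269 ] M [0.1265 0.1817 0.0253] g 11.34 q7 -1.367
```

Call:
{"api": "jog_arm", "payload": {"translation": [[0,0,0],[0,0,0],[0,0,25],[0,0,60],[0,0,100],[-15,25,105],[-32,55,105],[-50,85,105],[-67,115,105],[-84,144,105],[-84,144,105],[-84,144,105]], "turn": [0,0,0,0,0,0,-5,-10,-15,-20,-20,-20], "grip": 50}}

```text
clock: 7.6
position: [0.4305, -0.1524, 0.1655]
ee_rot: [0.972, -0.237, 0.002, 0.001]
ft_force: [0.2, -0.8, 1.0]
grip_width: 0.588
```

```bash
python3 look.py w3.png
```

```text
7.6 [ 0.4305 -0.1524  0.1655] [ 0.9716 -0.2366  0.0021  0.0007] [ 0.6346  0.031  -0.3984  1.9575  0.0146  1.1514 -1.8181] [ 0.2214 -0.7921  0.9903] [-0.0288 -0.0649 -0.0312]
cam [ 0.491  -0.1836  0.3087]
post_grip [323.7 196.6] 0.78 [ 0.4289 -0.155   0.075 ]
pointer_tip [327.3 201.6] 0.97 [ 0.4067 -0.1487  0.016 ]
mark_tip [398.8 178.3] 0.82 [ 0.3954 -0.2249  0.016 ]
knob_grip [441.9   5.2] 0.6 [ 0.5163 -0.2967  0.066 ]
swivel_base [321.   77.9] 0.83 [ 0.5186 -0.199   0.    ]
clamp_shoe [364.   53.3] 0.96 [ 0.5165 -0.24    0.03  ]
knobmask [412.2, 0.7, 464.6, 43.0] 0.6
```

View pics/w3.png

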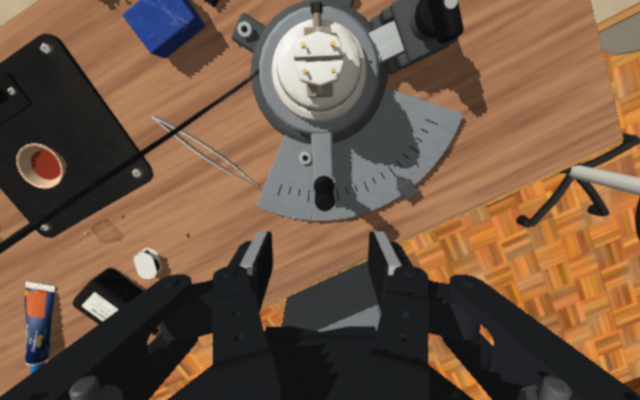

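The post is directly below, with its top near (324,187). The clip nose is at (399,178), and the knob bar has turned as commanded. Down onto the post.

Call:
{"api": "jog_arm", "payload": {"translation": [[-1,-2,-30],[-1,-2,-60],[-1,-2,-90],[-1,-2,-105],[-1,-2,-105],[-1,-2,-105]], "turn": [0,0,0,0,0,0]}}

```text
clock: 8.5
position: [0.4297, -0.1558, 0.0597]
ee_rot: [0.971, -0.238, 0.001, -0.0]
ft_force: [0.5, -0.1, 1.0]
grip_width: 0.585
```

Call:
{"api": "jog_arm", "payload": {"translation": [[0,0,0],[0,0,0],[0,0,0],[0,0,0],[0,0,0],[0,0,0]], "turn": [0,0,0,0,0,0], "grip": 8, "grip_force": 25}}

```text
clock: 9.0
position: [0.4306, -0.1563, 0.061]
ee_rot: [0.971, -0.238, 0.002, -0.0]
ft_force: [-1.1, 0.5, 8.0]
grip_width: 0.178
```

```bash
python3 st.py
python3 - <<'E'
from h import *
p=manip.get_obs()["position"][:2]
for c in [(0.5186,-0.1985)]:
    c=np.array(c);v=p-c;print(np.linalg.norm(v),np.degrees(np.arctan2(v[1],v[0])))
    for d in range(4,41,4):
        t=np.radians(d);R=np.array([[np.cos(t),-np.sin(t)],[np.sin(t),np.cos(t)]]);print(d,np.round((R@v+c-p)*1000,1).tolist())
E
```

```text
t 9.0 p [ 0.4306 -0.1563  0.061 ] yaw -27.49 F [-1.123   0.4762  7.9523] M [0.0117 0.3116 0.0084] g 15.21 q7 -1.87
0.09763845160644177 154.36600967698283
4 [-2.7, -6.2]
8 [-5.0, -12.7]
12 [-6.9, -19.2]
16 [-8.2, -25.9]
20 [-9.1, -32.7]
24 [-9.6, -39.5]
28 [-9.5, -46.3]
32 [-9.0, -53.1]
36 [-8.0, -59.8]
40 [-6.6, -66.5]
```

Call:
{"api": "jog_arm", "payload": {"translation": [[0,0,2],[-1,-3,2],[-3,-6,2],[-4,-9,2],[-5,-13,2],[-6,-16,2],[-7,-19,2],[-7,-19,2],[-7,-19,2]], "turn": [0,2,4,6,8,10,12,12,12]}}

```text
clock: 9.75
position: [0.4235, -0.1755, 0.0621]
ee_rot: [0.991, -0.135, 0.002, -0.0]
ft_force: [8.2, -2.0, -19.8]
grip_width: 0.176
```

Call:
{"api": "jog_arm", "payload": {"translation": [[0,-3,-1],[0,-6,-1],[-1,-10,-1],[-1,-13,-1],[-1,-17,-1],[-2,-20,-1],[-2,-24,-1],[-1,-27,-1],[-1,-31,-1],[-1,-34,-1],[-1,-34,-1],[-1,-34,-1]], "turn": [2,4,6,8,10,12,14,16,18,20,20,20]}}

```text
clock: 10.75
position: [0.4219, -0.2105, 0.0619]
ee_rot: [0.999, 0.039, 0.001, -0.0]
ft_force: [-5.0, -2.0, 8.0]
grip_width: 0.176
```

```bash
python3 look.py w4.png; python3 st.py
```

```text
10.75 [ 0.4219 -0.2105  0.0619] [ 0.9992  0.0389  0.0015 -0.0001] [ 0.7422  0.1998 -0.4037  2.0247  0.0958  0.9322 -1.2043] [-4.9597 -2.0144  7.9524] [-0.3876  1.2089  0.0108]
cam [ 0.49   -0.2049  0.205 ]
post_grip [320.3 258.6] 0.96 [ 0.4204 -0.2105  0.075 ]
pointer_tip [324.  249.8] 0.71 [ 0.3959 -0.2151  0.016 ]
knob_grip [530.4  69.1] 0.57 [ 0.515  -0.2958  0.066 ]
swivel_base [314.6  60.8] 0.84 [ 0.5208 -0.1989  0.    ]
clamp_shoe [390.8  68.3] 0.81 [ 0.5158 -0.2422  0.03  ]
knobmask [473.9, 6.4, 585.7, 124.3] 0.86
t 11.15 p [ 0.4219 -0.2104  0.0619] yaw 4.46 F [-4.7416 -1.7245  6.605 ] M [-0.3742  1.204  -0.0066] g 15.23 q7 -1.205
```

View pics/w4.png

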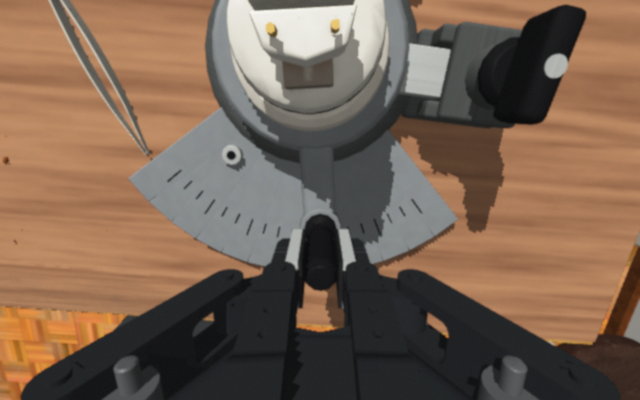

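The head swings freely, with the post in the fingers at (320,250). About 5° remains.

Call:
{"api": "jog_arm", "payload": {"translation": [[0,-3,0],[0,-5,0],[1,-8,0],[1,-8,0],[1,-8,0],[1,-8,0]], "turn": [2,4,5,5,5,5]}}

```text
clock: 11.65
position: [0.4232, -0.2184, 0.062]
ee_rot: [0.997, 0.082, 0.002, 0.0]
ft_force: [3.9, -0.5, -6.3]
grip_width: 0.173
```

Call:
{"api": "jog_arm", "payload": {"translation": [[0,0,0],[0,0,0],[0,0,0],[0,0,35],[0,0,70],[0,0,110],[0,0,130],[0,0,130],[0,0,130]], "turn": [0,0,0,0,0,0,0,0,0], "grip": 45}}

```text
clock: 12.4
position: [0.4237, -0.2188, 0.1933]
ee_rot: [0.997, 0.082, 0.003, 0.001]
ft_force: [-1.0, -0.0, -1.3]
grip_width: 0.526
```

```bash
python3 look.py w5.png
python3 - <<'E'
from h import *
p=manip.camera("top")
for l in("pointer_tip","mark_tip","post_grip"):
    r=manip.pinpoint(p,l)
    if r: print(l,r[0]["at"],r[0]["confidence"],at_z(p,r[0]["at"],.075 if l[1]=="o" and l[0:2]=="po" and l[2]=="s" else .016))
w=np.load("pics/w5.npz");u,v=map(int,proj(w,[.396,-.226,.016]));print(u,v)
im=w["frame"][max(v-60,0):v+40,u-70:u+70,::-1];cv2.imwrite("pics/c5.png",cv2.resize(im,None,fx=5,fy=5,interpolation=2))
E
```

```text
12.4 [ 0.4237 -0.2188  0.1933] [0.9966 0.0819 0.0028 0.001 ] [ 0.7852  0.0515 -0.4127  1.8764  0.0214  1.2123 -1.0412] [-0.9628 -0.0424 -1.3149] [ 0.0544 -0.0281 -0.0228]
cam [ 0.4907 -0.207   0.3366]
post_grip [316.6 188.5] 0.78 [ 0.4229 -0.2157  0.075 ]
pointer_tip [323.  197.8] 0.68 [ 0.398  -0.2266  0.016 ]
mark_tip [321.2 199.2] 0.69 [ 0.3961 -0.2249  0.016 ]
knob_grip [420.7  99.2] 0.74 [ 0.5157 -0.2933  0.066 ]
swivel_base [315.5  83.6] 0.81 [ 0.5188 -0.1982  0.    ]
clamp_shoe [359.6  90.1] 0.93 [ 0.5175 -0.243   0.03  ]
knobmask [396.4, 70.2, 443.1, 130.7] 0.57
mark_tip [233.0, 249.4] 0.54 [0.43524265 0.06554947 0.016     ]
322 199
```

View pics/c5.png

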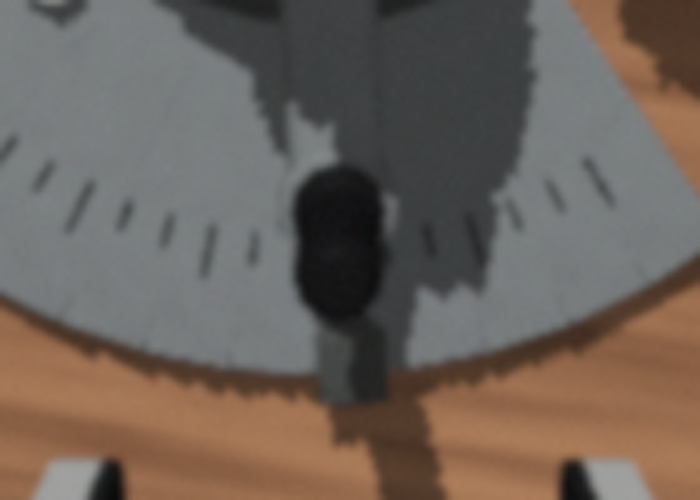

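The post hides the pointer tip from here, though the clip below it at (352,365 in the crop) looks nearly in line. I'll look from the side.

Call:
{"api": "jog_arm", "payload": {"translation": [[-6,-23,-5],[-12,-47,-10],[-18,-70,-10],[-24,-93,-10],[-30,-117,-10],[-40,-140,-10],[-40,-140,-10],[-40,-140,-10]], "turn": [0,0,0,0,0,0,0,0]}}

```text
clock: 13.67
position: [0.3824, -0.3594, 0.1816]
ee_rot: [0.997, 0.081, 0.002, -0.0]
ft_force: [0.1, 1.1, 0.0]
grip_width: 0.531
```

```bash
python3 look.py w6.png
python3 - <<'E'
from h import *
w=np.load("pics/w6.npz");u,v=map(int,proj(w,[.42,-.22,.016]));print(u,v)
x0,y0=max(u-70,0),max(v-50,0);print(x0,y0)
im=w["frame"][y0:y0+100,x0:x0+140,::-1];im=cv2.resize(im,None,fx=5,fy=5,interpolation=2)
cv2.imwrite("pics/c6.png",cv2.convertScaleAbs(im,alpha=1.5))
E
```

```text
13.6667 [ 0.3824 -0.3594  0.1816] [ 0.9967  0.0807  0.0015 -0.0002] [ 0.9294  0.1621 -0.2856  1.7809  0.0462  1.2033 -0.7784] [0.083  1.0639 0.0015] [0.0475 0.0336 0.064 ]
cam [ 0.4498 -0.3481  0.3247]
post_grip [158.6 119.1] 0.71 [ 0.4218 -0.2175  0.075 ]
pointer_tip [198.  140.1] 0.8 [ 0.4004 -0.2275  0.016 ]
mark_tip [198.  139.9] 0.57 [ 0.4006 -0.2275  0.016 ]
knob_grip [268.   15.3] 0.84 [ 0.5144 -0.2962  0.066 ]
swivel_base [183.6  10.9] 0.83 [ 0.5213 -0.2009  0.    ]
clamp_shoe [222.   16.3] 0.67 [ 0.516  -0.2485  0.03  ]
knobmask [253.1, 0.9, 291.1, 51.2] 0.89
191 119
121 69
```

View pics/c6.png

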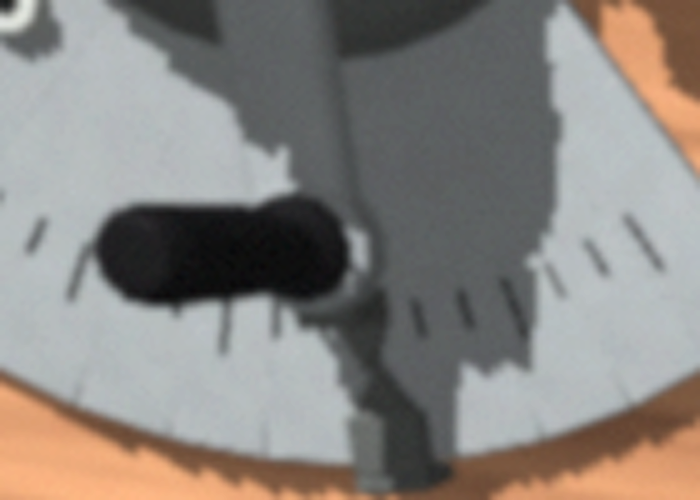

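Run:
```python
from h import *
w=np.load("pics/w6.npz");w5=np.load("pics/w5.npz")
print("f",w["mtx"][0,0])
def pan(w,x0,y0,W,H,s,draw):
    im=w["frame"][y0:y0+H,x0:x0+W,::-1].astype(float)/255
    im=(255*np.clip(im*1.3,0,1)**.6).astype(np.uint8);im=cv2.resize(im,None,fx=s,fy=s,interpolation=cv2.INTER_CUBIC)
    if draw:
        c=np.array([.5186,-.1985])
        for ang,col in((191.8,(0,255,0)),(192.3,(0,0,255))):
            d=np.array([np.cos(np.radians(ang)),np.sin(np.radians(ang))])
            q=[tuple(int(round(t)) for t in (proj(w,[*(c+d*r),.016])-[x0,y0]+.5)*s) for r in(.105,.15)]
            cv2.line(im,q[0],q[1],col,1)
    return im
a=pan(w,180,118,40,54,10,0);b=pan(w,180,118,40,54,10,1)
cv2.imwrite("pics/c7.png",cv2.hconcat([a,b]))
```

```text
f 293.34860327474576
```

View pics/c7.png

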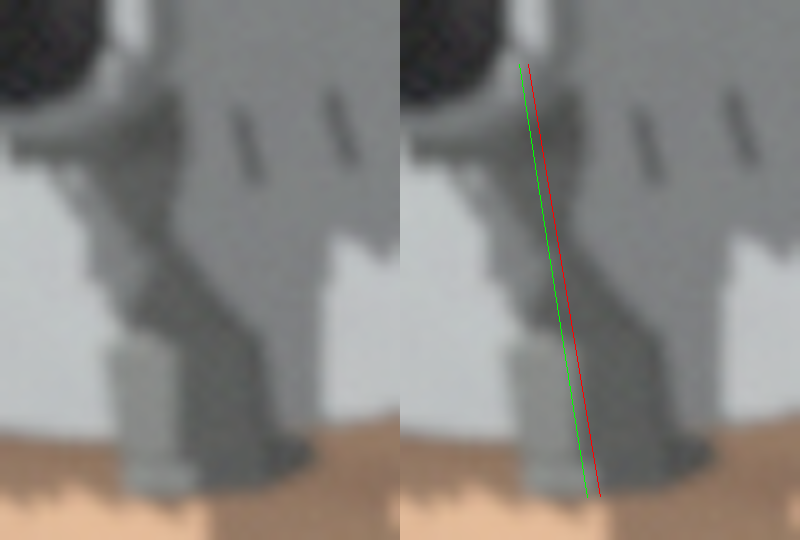

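The pointer tip and clip nose meet at about (152,237) in the zoom. Networks put both at (198,140), and my lines for post angle and clip agree within about 0.5°, so the alignment is good. Back to the knob, flipped half a turn so joint 7 has clockwise room.

Call:
{"api": "jog_arm", "payload": {"translation": [[10,5,0],[20,10,0],[31,15,0],[42,20,0],[53,25,0],[64,30,0],[75,35,0],[86,40,0],[97,45,0],[108,50,0],[119,55,0],[132,62,0]], "turn": [7,14,21,28,35,42,49,56,63,70,77,84]}}

```text
clock: 15.07
position: [0.5157, -0.2959, 0.182]
ee_rot: [0.683, 0.73, 0.001, -0.001]
ft_force: [-0.1, -0.3, 0.9]
grip_width: 0.528
```

Call:
{"api": "jog_arm", "payload": {"translation": [[0,0,0],[0,0,0],[0,0,0],[0,0,0],[0,0,0],[0,0,0],[0,0,0],[0,0,0],[0,0,0],[0,0,0],[0,0,0],[0,0,0]], "turn": [7,14,21,28,35,42,49,56,63,70,77,79]}}

```text
clock: 16.07
position: [0.5158, -0.2957, 0.182]
ee_rot: [0.059, 0.998, 0.0, -0.002]
ft_force: [-0.1, 0.4, -0.0]
grip_width: 0.527
```

```bash
python3 st.py
python3 - <<'E'
from h import *
w=manip.camera("wrist")
print(manip.pinpoint(w,"knob_grip")); r=manip.pinpoint(w,"knob_grip")
if r: print(at_z(w,r[0]["at"],.066))
print(proj(w,[.5148,-.2975,.08]))
o=manip.outline_of(w,"knob_grip"); print(o and (o[0]["extent"],o[0]["confidence"]))
np.savez("pics/w8",**{k:w[k] for k in("frame","mtx","pose")})
h=cv2.cvtColor(w["frame"],cv2.COLOR_RGB2GRAY)
E
```

```text
t 16.07 p [ 0.5158 -0.2957  0.182 ] yaw 173.23 F [-0.0558  0.3701 -0.0378] M [ 0.0052 -0.0413  0.0071] g 45.03 q7 1.707
[{'at': [315.4, 190.7], 'confidence': 0.69}, {'at': [530.5, 143.1], 'confidence': 0.49}]
[ 0.51662748 -0.2996836   0.066     ]
[317.40455361 192.6228269 ]
([296.6, 162.1, 335.6, 217.2], 0.78)
```

Call:
{"api": "jog_arm", "payload": {"translation": [[-1,-2,-35],[-1,-2,-70],[-1,-2,-100],[-1,-2,-118],[-1,-2,-122],[-1,-2,-122],[-1,-2,-122]], "turn": [-0.6,-0.6,-0.6,-0.6,-0.6,-0.6,-0.6]}}

```text
clock: 16.85
position: [0.5156, -0.2979, 0.0613]
ee_rot: [0.069, 0.998, -0.0, -0.001]
ft_force: [0.2, 1.0, 0.7]
grip_width: 0.532
```

Call:
{"api": "jog_arm", "payload": {"translation": [[0,0,0],[0,0,0],[0,0,0],[0,0,0],[0,0,0],[0,0,0]], "turn": [0,0,0,0,0,0], "grip": 5, "grip_force": 60}}

```text
clock: 17.35
position: [0.5165, -0.2978, 0.063]
ee_rot: [0.069, 0.998, -0.0, -0.0]
ft_force: [-2.3, 2.6, 9.0]
grip_width: 0.132
```

```bash
python3 st.py
```

```text
t 17.35 p [ 0.5165 -0.2978  0.063 ] yaw 172.09 F [-2.3324  2.5809  9.0325] M [0.511  0.3677 0.1743] g 11.31 q7 1.625
```

Call:
{"api": "jog_arm", "payload": {"translation": [[-1,0,0],[-1,0,0],[-1,0,0],[-1,0,0],[-1,0,0],[-1,0,0],[-1,0,0]], "turn": [-5,-10,-15,-20,-20,-20,-20]}}

```text
clock: 17.93
position: [0.5163, -0.2982, 0.0632]
ee_rot: [0.241, 0.97, -0.001, 0.001]
ft_force: [6.5, -2.9, -8.0]
grip_width: 0.135
```

```bash
python3 st.py
```

```text
t 17.93 p [ 0.5163 -0.2982  0.0632] yaw 152.05 F [ 6.545  -2.9083 -8.0077] M [-0.5142 -1.1819 -0.2837] g 11.49 q7 1.304
```

Call:
{"api": "jog_arm", "payload": {"translation": [[0,0,0],[0,0,0],[0,0,0],[0,0,0],[0,0,0]], "turn": [-5,-10,-10,-10,-10]}}

```text
clock: 18.35
position: [0.5162, -0.2984, 0.0632]
ee_rot: [0.324, 0.946, -0.001, 0.001]
ft_force: [2.6, -1.2, -6.7]
grip_width: 0.129
```

```bash
python3 st.py
```

```text
t 18.35 p [ 0.5162 -0.2984  0.0632] yaw 142.18 F [ 2.6473 -1.1866 -6.6519] M [-0.3522 -0.2975 -0.2025] g 11.0 q7 1.144
```

Call:
{"api": "jog_arm", "payload": {"translation": [[0,0,0],[0,0,0],[0,0,0],[0,0,0],[0,0,0]], "turn": [-5,-10,-10,-10,-10]}}

```text
clock: 18.77
position: [0.516, -0.2986, 0.0631]
ee_rot: [0.404, 0.915, -0.001, 0.001]
ft_force: [-0.4, -2.0, -5.1]
grip_width: 0.133
```

```bash
python3 st.py
```

```text
t 18.77 p [ 0.516  -0.2986  0.0631] yaw 132.36 F [-0.3657 -2.0412 -5.1296] M [-0.3801 -0.1456 -0.2017] g 11.32 q7 0.985
```

Call:
{"api": "jog_arm", "payload": {"translation": [[0,0,0],[0,0,0],[0,0,0],[0,0,0],[0,0,0],[0,0,0]], "turn": [-3,-6,-6,-6,-6,-6]}}

```text
clock: 19.27
position: [0.5159, -0.2987, 0.0632]
ee_rot: [0.45, 0.893, -0.001, 0.001]
ft_force: [-0.4, -1.8, -5.3]
grip_width: 0.133
```

```bash
python3 st.py
```

```text
t 19.27 p [ 0.5159 -0.2987  0.0632] yaw 126.46 F [-0.394  -1.8312 -5.316 ] M [-0.4656  0.0363 -0.0612] g 11.32 q7 0.89
```

Call:
{"api": "jog_arm", "payload": {"translation": [[0,0,0],[0,0,0],[0,0,0],[0,0,0],[0,0,0],[0,0,0]], "turn": [-3,-6,-6,-6,-6,-6]}}

```text
clock: 19.77
position: [0.5158, -0.2988, 0.0631]
ee_rot: [0.496, 0.868, -0.001, 0.001]
ft_force: [-1.3, -2.0, -5.2]
grip_width: 0.132
```

```bash
python3 st.py
```

```text
t 19.77 p [ 0.5158 -0.2988  0.0631] yaw 120.54 F [-1.255  -2.0073 -5.2433] M [-0.3991  0.2551 -0.0338] g 11.24 q7 0.794
```

Call:
{"api": "jog_arm", "payload": {"translation": [[0,0,0],[0,0,0],[0,0,0],[0,0,0],[0,0,0],[0,0,0]], "turn": [-3,-6,-6,-6,-6,-6]}}

```text
clock: 20.27
position: [0.5157, -0.2989, 0.0631]
ee_rot: [0.54, 0.842, -0.001, 0.0]
ft_force: [-1.5, -1.6, -4.1]
grip_width: 0.134
```

```bash
python3 st.py
```

```text
t 20.27 p [ 0.5157 -0.2989  0.0631] yaw 114.61 F [-1.5061 -1.5778 -4.0688] M [-0.4685  0.4108 -0.0799] g 11.46 q7 0.698
```

Call:
{"api": "jog_arm", "payload": {"translation": [[0,0,0],[0,0,0],[0,0,0],[0,0,0],[0,0,0],[0,0,0]], "turn": [-3,-6,-6,-6,-6,-6]}}

```text
clock: 20.77
position: [0.5156, -0.2989, 0.0631]
ee_rot: [0.583, 0.812, -0.001, 0.0]
ft_force: [-3.7, -2.3, -2.5]
grip_width: 0.132
```

```bash
python3 st.py
```

```text
t 20.77 p [ 0.5156 -0.2989  0.0631] yaw 108.68 F [-3.7194 -2.3398 -2.5321] M [-0.455   0.5875 -0.0711] g 11.27 q7 0.602
```

Call:
{"api": "jog_arm", "payload": {"translation": [[0,0,0],[0,0,0],[0,0,0],[0,0,0],[0,0,0],[0,0,0]], "turn": [-3,-6,-6,-6,-6,-6]}}

```text
clock: 21.27
position: [0.5154, -0.2989, 0.0631]
ee_rot: [0.624, 0.781, -0.001, 0.0]
ft_force: [-3.9, -1.7, -2.5]
grip_width: 0.133
```

```bash
python3 st.py
```

```text
t 21.27 p [ 0.5154 -0.2989  0.0631] yaw 102.75 F [-3.939  -1.7444 -2.4739] M [-0.4173  0.7284 -0.0516] g 11.39 q7 0.505
```

Call:
{"api": "jog_arm", "payload": {"translation": [[0,0,0],[0,0,0],[0,0,0],[0,0,0],[0,0,0],[0,0,0]], "turn": [-3,-6,-6,-6,-6,-6]}}

```text
clock: 21.77
position: [0.5153, -0.299, 0.0631]
ee_rot: [0.664, 0.748, -0.001, -0.0]
ft_force: [-4.4, -2.0, -1.1]
grip_width: 0.135
```

```bash
python3 st.py
```

```text
t 21.77 p [ 0.5153 -0.299   0.0631] yaw 96.83 F [-4.4306 -2.0166 -1.1104] M [-0.3921  1.0097  0.0254] g 11.52 q7 0.409
```

Call:
{"api": "jog_arm", "payload": {"translation": [[0,0,0],[0,0,0],[0,0,0],[0,0,0],[0,0,0],[0,0,0]], "turn": [-3,-6,-6,-6,-6,-6]}}

```text
clock: 22.27
position: [0.5152, -0.299, 0.0631]
ee_rot: [0.702, 0.712, -0.001, -0.0]
ft_force: [-4.2, -1.3, -0.5]
grip_width: 0.132
```

```bash
python3 st.py
```

```text
t 22.27 p [ 0.5152 -0.299   0.0631] yaw 90.88 F [-4.1607 -1.3478 -0.5133] M [-0.359   1.0194 -0.0093] g 11.3 q7 0.313
```

```bash
cat > av.py <<'E'
from workcell import manip
import numpy as np
L=[]
for i in range(6):
    L.append(manip.get_obs());manip.camera("top")
m=np.array([o["torque"][2] for o in L]);q=L[-1]["ee_rot"]
print("t",L[-1]["clock"],"yaw",np.degrees(2*np.arctan2(q[1],q[0])).round(2),"Mz",m.round(3),m.mean().round(3),"F",L[-1]["ft_force"].round(1))
E
python3 av.py
```

```text
t 22.5167 yaw 90.88 Mz [-0.009  0.047  0.064  0.126  0.013  0.071] 0.052 F [-5.  -2.4 -1.5]
```

Call:
{"api": "jog_arm", "payload": {"translation": [[0,0,0],[0,0,0],[0,0,0],[0,0,0],[0,0,0],[0,0,0]], "turn": [-3,-6,-6,-6,-6,-6]}}

```text
clock: 23.07
position: [0.515, -0.299, 0.0631]
ee_rot: [0.738, 0.675, -0.001, -0.0]
ft_force: [-4.7, -1.9, -1.0]
grip_width: 0.131
```

```bash
python3 av.py
```

```text
t 23.3167 yaw 84.93 Mz [0.008 0.049 0.089 0.076 0.049 0.093] 0.061 F [-4.6 -2.1 -1. ]
```

Single readings are noisy (±0.04) and biased just after a move, so I'll back off past the bite and redo the baseline with averages.

Call:
{"api": "jog_arm", "payload": {"translation": [[0,0,0],[0,0,0],[0,0,0],[0,0,0],[0,0,0],[0,0,0],[0,0,0],[0,0,0],[0,0,0],[0,0,0],[0,0,0]], "turn": [6,12,18,24,30,36,36,33,30,30,30]}}

```text
clock: 24.28
position: [0.5157, -0.2988, 0.0631]
ee_rot: [0.538, 0.843, -0.001, 0.0]
ft_force: [2.9, -2.2, -6.8]
grip_width: 0.13
```

```bash
sed -i 's/range(6)/range(10)/; s/m.round(3),m.mean/m.round(2),m[2:].mean/' av.py; python3 av.py
```

```text
t 24.7333 yaw 114.95 Mz [-0.22 -0.24 -0.21 -0.27 -0.21 -0.21 -0.25 -0.29 -0.23 -0.2 ] -0.236 F [ 5.1 -2.8 -8.5]
```

Call:
{"api": "jog_arm", "payload": {"translation": [[0,0,0],[0,0,0],[0,0,0],[0,0,0],[0,0,0]], "turn": [-4,-8,-10,-10,-10]}}

```text
clock: 25.2
position: [0.5154, -0.2989, 0.0631]
ee_rot: [0.609, 0.794, -0.001, 0.0]
ft_force: [1.3, -2.9, -6.5]
grip_width: 0.132
```

```bash
python3 av.py
```

```text
t 25.65 yaw 104.96 Mz [-0.04 -0.   -0.01  0.07  0.03  0.07 -0.01  0.02  0.06  0.02] 0.03 F [-0.5 -2.2 -5.7]
```

Call:
{"api": "jog_arm", "payload": {"translation": [[0,0,0],[0,0,0],[0,0,0],[0,0,0],[0,0,0]], "turn": [-4,-8,-10,-10,-10]}}

```text
clock: 26.12
position: [0.5153, -0.299, 0.0631]
ee_rot: [0.675, 0.737, -0.001, -0.0]
ft_force: [-0.6, -2.7, -3.6]
grip_width: 0.134
```

```bash
python3 av.py
```

```text
t 26.5667 yaw 94.97 Mz [ 0.02 -0.02  0.05  0.04  0.07  0.12  0.08  0.11  0.05  0.16] 0.084 F [-3.  -2.8 -2.2]
```

Call:
{"api": "jog_arm", "payload": {"translation": [[0,0,0],[0,0,0],[0,0,0],[0,0,0],[0,0,0]], "turn": [-4,-8,-10,-10,-10]}}

```text
clock: 27.03
position: [0.515, -0.299, 0.0631]
ee_rot: [0.737, 0.676, -0.002, -0.0]
ft_force: [-4.4, -2.9, -1.5]
grip_width: 0.134
```

```bash
python3 av.py
```

```text
t 27.4833 yaw 85.0 Mz [0.05 0.1  0.11 0.14 0.12 0.12 0.13 0.14 0.12 0.07] 0.118 F [-4.8 -3.1 -2.2]
```

Call:
{"api": "jog_arm", "payload": {"translation": [[0,0,0],[0,0,0],[0,0,0],[0,0,0]], "turn": [-3,-5,-5,-5]}}

```text
clock: 27.87
position: [0.5149, -0.299, 0.0631]
ee_rot: [0.766, 0.643, -0.002, -0.0]
ft_force: [-4.6, -2.9, -2.0]
grip_width: 0.129
```

```bash
python3 av.py
```

```text
t 28.3167 yaw 80.07 Mz [0.24 0.14 0.16 0.2  0.22 0.2  0.17 0.21 0.24 0.15] 0.193 F [-4.8 -2.  -1.9]
```

Call:
{"api": "jog_arm", "payload": {"translation": [[0,0,0],[0,0,0],[0,0,0],[0,0,0]], "turn": [-3,-5,-5,-5]}}

```text
clock: 28.7
position: [0.5148, -0.2989, 0.0631]
ee_rot: [0.793, 0.61, -0.002, -0.001]
ft_force: [-4.4, -3.0, -2.1]
grip_width: 0.134
```

```bash
python3 av.py
```

```text
t 29.15 yaw 75.15 Mz [0.24 0.22 0.21 0.23 0.22 0.25 0.23 0.27 0.26 0.19] 0.232 F [-4.3 -0.9 -1.1]
```

Readings depend on how fast I approach: stopping from a quick move leaves a friction residual of varying sign. I'll back off once more and sweep slowly with one fixed protocol.

Call:
{"api": "jog_arm", "payload": {"translation": [[0,0,0],[0,0,0],[0,0,0],[0,0,0],[0,0,0],[0,0,0],[0,0,0],[0,0,0],[0,0,0],[0,0,0],[0,0,0]], "turn": [6,13,20,27,34,41,48,55,60,60,60]}}

```text
clock: 30.12
position: [0.5161, -0.2985, 0.0632]
ee_rot: [0.382, 0.924, -0.001, 0.001]
ft_force: [5.0, -3.2, -9.8]
grip_width: 0.134
```

Call:
{"api": "jog_arm", "payload": {"translation": [[0,0,0],[0,0,0],[0,0,0],[0,0,0],[0,0,0],[0,0,0],[0,0,0],[0,0,0],[0,0,0],[0,0,0],[0,0,0],[0,0,0]], "turn": [-2,-4,-6,-8,-10,-11,-12,-13,-14,-15,-15,-15]}}

```text
clock: 31.12
position: [0.5159, -0.2988, 0.0631]
ee_rot: [0.5, 0.866, -0.001, 0.001]
ft_force: [-2.8, -4.7, -4.8]
grip_width: 0.135
```

```bash
sed -i 's/range(10)/range(8)/; s/m\[2:\]/m/' av.py; python3 av.py
```

```text
t 31.4667 yaw 120.05 Mz [0.07 0.06 0.04 0.05 0.02 0.09 0.09 0.04] 0.056 F [-3.5 -4.7 -4.2]
```

Call:
{"api": "jog_arm", "payload": {"translation": [[0,0,0],[0,0,0],[0,0,0],[0,0,0],[0,0,0],[0,0,0],[0,0,0],[0,0,0],[0,0,0],[0,0,0]], "turn": [-2,-4,-5,-6,-7,-8,-9,-10,-10,-10]}}

```text
clock: 32.35
position: [0.5157, -0.2989, 0.0631]
ee_rot: [0.573, 0.819, -0.002, 0.001]
ft_force: [-3.9, -3.3, -3.4]
grip_width: 0.136
```

```bash
python3 av.py
```

```text
t 32.7 yaw 110.06 Mz [0.11 0.16 0.13 0.14 0.13 0.07 0.16 0.14] 0.129 F [-3.1 -3.5 -5.2]
```

Call:
{"api": "jog_arm", "payload": {"translation": [[0,0,0],[0,0,0],[0,0,0],[0,0,0],[0,0,0],[0,0,0],[0,0,0],[0,0,0],[0,0,0],[0,0,0]], "turn": [-2,-4,-5,-6,-7,-8,-9,-10,-10,-10]}}

```text
clock: 33.58
position: [0.5154, -0.2989, 0.0631]
ee_rot: [0.642, 0.766, -0.002, 0.001]
ft_force: [-4.3, -4.1, -3.1]
grip_width: 0.132
```

```bash
python3 av.py
```

```text
t 33.9333 yaw 100.08 Mz [0.13 0.19 0.18 0.18 0.13 0.16 0.18 0.23] 0.172 F [-4.  -4.4 -3.3]
```

Call:
{"api": "jog_arm", "payload": {"translation": [[0,0,0],[0,0,0],[0,0,0],[0,0,0],[0,0,0],[0,0,0],[0,0,0],[0,0,0]], "turn": [-2,-4,-5,-6,-7,-8,-8,-8]}}

```text
clock: 34.65
position: [0.5152, -0.299, 0.0631]
ee_rot: [0.694, 0.72, -0.002, 0.0]
ft_force: [-3.7, -3.0, -2.7]
grip_width: 0.132
```

```bash
python3 av.py
```

```text
t 35.0 yaw 92.1 Mz [0.28 0.23 0.19 0.18 0.22 0.2  0.19 0.24] 0.217 F [-3.3 -4.4 -3.1]
```

Torque is already climbing from 120°, so I need the slow baseline from further back.

Call:
{"api": "jog_arm", "payload": {"translation": [[0,0,0],[0,0,0],[0,0,0],[0,0,0],[0,0,0],[0,0,0],[0,0,0],[0,0,0],[0,0,0],[0,0,0],[0,0,0],[0,0,0]], "turn": [7,14,21,28,35,42,49,56,63,70,73,73]}}

```text
clock: 36.05
position: [0.5165, -0.2979, 0.0632]
ee_rot: [0.128, 0.992, -0.001, 0.002]
ft_force: [4.7, -1.2, -8.5]
grip_width: 0.132
```

Call:
{"api": "jog_arm", "payload": {"translation": [[0,0,0],[0,0,0],[0,0,0],[0,0,0],[0,0,0],[0,0,0],[0,0,0],[0,0,0],[0,0,0],[0,0,0],[0,0,0],[0,0,0]], "turn": [-2,-4,-6,-8,-10,-11,-12,-13,-14,-15,-15,-15]}}

```text
clock: 37.05
position: [0.5164, -0.2982, 0.0632]
ee_rot: [0.257, 0.966, -0.001, 0.002]
ft_force: [-0.3, -5.4, -7.0]
grip_width: 0.132
```

```bash
python3 av.py
```

```text
t 37.4 yaw 150.22 Mz [0.08 0.12 0.12 0.1  0.08 0.15 0.12 0.07] 0.107 F [-0.4 -5.1 -7.6]
```

Call:
{"api": "jog_arm", "payload": {"translation": [[0,0,0],[0,0,0],[0,0,0],[0,0,0],[0,0,0],[0,0,0],[0,0,0],[0,0,0],[0,0,0],[0,0,0]], "turn": [-2,-4,-5,-6,-7,-8,-9,-10,-10,-10]}}

```text
clock: 38.28
position: [0.5162, -0.2984, 0.0632]
ee_rot: [0.341, 0.94, -0.001, 0.002]
ft_force: [-2.2, -4.9, -6.7]
grip_width: 0.137
```

```bash
python3 av.py
```

```text
t 38.6333 yaw 140.18 Mz [0.09 0.13 0.12 0.07 0.11 0.13 0.15 0.1 ] 0.112 F [-1.1 -5.1 -6.2]
```

Call:
{"api": "jog_arm", "payload": {"translation": [[0,0,0],[0,0,0],[0,0,0],[0,0,0],[0,0,0],[0,0,0],[0,0,0],[0,0,0],[0,0,0],[0,0,0]], "turn": [-2,-4,-5,-6,-7,-8,-9,-10,-10,-10]}}

```text
clock: 39.52
position: [0.5161, -0.2986, 0.0632]
ee_rot: [0.421, 0.907, -0.002, 0.002]
ft_force: [-1.4, -4.9, -5.3]
grip_width: 0.131
```

```bash
python3 av.py
```

```text
t 39.8667 yaw 130.16 Mz [0.1  0.16 0.15 0.1  0.1  0.09 0.09 0.1 ] 0.112 F [-1.1 -5.2 -5.7]
```

Call:
{"api": "jog_arm", "payload": {"translation": [[0,0,0],[0,0,0],[0,0,0],[0,0,0],[0,0,0],[0,0,0],[0,0,0],[0,0,0],[0,0,0],[0,0,0]], "turn": [-2,-4,-5,-6,-7,-8,-9,-10,-10,-10]}}

```text
clock: 40.75
position: [0.5159, -0.2988, 0.0632]
ee_rot: [0.499, 0.867, -0.002, 0.002]
ft_force: [-2.1, -5.1, -5.0]
grip_width: 0.131
```

```bash
python3 av.py
```

```text
t 41.1 yaw 120.15 Mz [0.17 0.15 0.08 0.1  0.08 0.15 0.08 0.12] 0.116 F [-0.4 -3.9 -6. ]
```

The slow-sweep baseline is flat at 0.112 from 150° to 120°, so the target reading is about 0.242.

Call:
{"api": "jog_arm", "payload": {"translation": [[0,0,0],[0,0,0],[0,0,0],[0,0,0],[0,0,0],[0,0,0],[0,0,0],[0,0,0],[0,0,0],[0,0,0]], "turn": [-2,-4,-5,-6,-7,-8,-9,-10,-10,-10]}}

```text
clock: 41.98
position: [0.5156, -0.2989, 0.0631]
ee_rot: [0.573, 0.82, -0.002, 0.001]
ft_force: [-1.4, -5.6, -5.7]
grip_width: 0.13
```

```bash
python3 av.py
```

```text
t 42.3333 yaw 110.13 Mz [0.09 0.14 0.19 0.11 0.12 0.11 0.13 0.12] 0.127 F [-2.8 -4.5 -6.3]
```

Call:
{"api": "jog_arm", "payload": {"translation": [[0,0,0],[0,0,0],[0,0,0],[0,0,0],[0,0,0],[0,0,0],[0,0,0],[0,0,0],[0,0,0],[0,0,0]], "turn": [-2,-4,-5,-6,-7,-8,-9,-10,-10,-10]}}

```text
clock: 43.22
position: [0.5154, -0.2989, 0.0631]
ee_rot: [0.642, 0.767, -0.002, 0.001]
ft_force: [-2.8, -4.9, -5.6]
grip_width: 0.132
```

```bash
python3 av.py
```

```text
t 43.5667 yaw 100.12 Mz [0.18 0.22 0.25 0.11 0.17 0.23 0.15 0.19] 0.187 F [-1.7 -4.6 -4.8]
```

Call:
{"api": "jog_arm", "payload": {"translation": [[0,0,0],[0,0,0],[0,0,0],[0,0,0],[0,0,0],[0,0,0],[0,0,0],[0,0,0]], "turn": [-2,-4,-5,-6,-7,-8,-8,-8]}}

```text
clock: 44.28
position: [0.5152, -0.299, 0.0631]
ee_rot: [0.694, 0.72, -0.003, 0.001]
ft_force: [-2.6, -5.3, -5.2]
grip_width: 0.133
```

```bash
python3 av.py
```

```text
t 44.6333 yaw 92.12 Mz [0.3  0.21 0.22 0.21 0.25 0.25 0.21 0.28] 0.242 F [-1.7 -4.5 -4.3]
```

At 92° the reading is 0.13 above baseline, and three fits put the bite at about 110°, giving roughly 0.31 rad and 50 N. Releasing and withdrawing.

Call:
{"api": "jog_arm", "payload": {"translation": [[0,0,0],[0,0,0],[0,0,0],[0,0,0],[0,0,20],[0,0,50],[0,0,90],[0,0,130],[0,-20,140],[-20,-50,140],[-40,-80,140],[-40,-80,140]], "turn": [0,0,0,0,0,0,0,0,0,0,0,0], "grip": 45}}

```text
clock: 45.68
position: [0.4703, -0.3863, 0.2035]
ee_rot: [0.697, 0.717, -0.004, 0.001]
ft_force: [-1.1, -1.4, -0.9]
grip_width: 0.529
```

Call:
{"api": "jog_arm", "payload": {"translation": [[-10,-5,0],[-25,-10,0],[-45,-15,0],[-65,-20,0],[-80,-20,0],[-90,-20,0],[-95,-20,0],[-95,-20,0],[-95,-20,0],[-95,-20,0],[-95,-20,0],[-95,-20,0]], "turn": [-7,-14,-21,-28,-35,-42,-49,-56,-63,-70,-77,-82]}}

```text
clock: 46.68
position: [0.3757, -0.4058, 0.2037]
ee_rot: [0.997, 0.081, -0.004, -0.002]
ft_force: [-0.5, -0.7, -1.2]
grip_width: 0.527
```

```bash
python3 look.py w9.png
python3 - <<'E'
from h import *
w=np.load("pics/w9.npz");u,v=map(int,proj(w,[.41,-.222,.016]));print(u,v)
x0,y0=max(u-30,0),max(v-25,0)
f=lambda im:cv2.resize((255*np.clip(im[:,:,::-1]/255*1.3,0,1)**.6).astype(np.uint8),(480,400),interpolation=2)
a=f(w["frame"][y0:y0+50,x0:x0+60])
s=manip.camera("scene");u,v=map(int,proj(s,[.40,-.226,.016]))
b=cv2.resize(f(s["frame"][v-25:v+25,u-25:u+25]),(310,400))
cv2.imwrite("pics/c9.png",cv2.hconcat([a,b]))
for l in("pointer_tip","mark_tip"):print(l,[(r["at"],r["confidence"],at_z(s,r["at"],.016)) for r in manip.pinpoint(s,l)[:1]])
E
```

```text
46.6833 [ 0.3757 -0.4058  0.2037] [ 0.9967  0.0806 -0.004  -0.0019] [ 0.9119  0.2069 -0.197   1.6781  0.0452  1.2691 -0.7043] [-0.5476 -0.6549 -1.1752] [-0.0321 -0.0052  0.0193]
cam [ 0.4448 -0.3949  0.3461]
post_grip [119.8  99.4] 0.6 [ 0.4229 -0.2181  0.075 ]
pointer_tip [163.6 124.7] 0.77 [ 0.3989 -0.2266  0.016 ]
mark_tip [162.4 124.4] 0.82 [ 0.399  -0.2252  0.016 ]
swivel_base [145.3   0.6] 0.79 [ 0.5202 -0.198   0.    ]
knobmask [185.2, 0.0, 246.8, 30.2] 0.72
159 113
pointer_tip [([402.6, 240.6], 0.66, array([ 0.39499346, -0.22734209,  0.016     ]))]
mark_tip [([399.5, 235.4], 0.67, array([ 0.40772775, -0.23416506,  0.016     ]))]
```

View pics/c9.png

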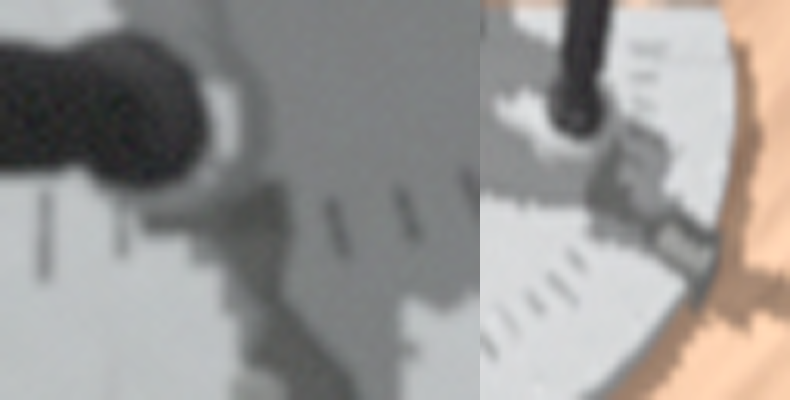

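The left panel shows the pointer tip meeting the clip nose at about (272,285). The right panel shows post, pointer and clip in one line. Handing in.

```bash
python3 -c "
from workcell import manip
print(manip.hand_in())"
```

```text
the job is handed in; nothing more can be done
None
```

I loosened the clamp knob by about 0.83 rad and swung the freed head about 37° by its post onto the clip. I then tightened the knob again by feel, withdrew the arm and handed the job in at about 47 s of the 72 s allowed.

- **Alignment:** the pointer tip and clip nose meet in both close-up wrist pictures, and the networks place them within about 1.5 mm of each other there (roughly 0.7°). My post-position estimate differs slightly the other way, by about 0.4°. The scene camera's network points disagreed with each other by about 14 mm, mostly along the pointer. I set that aside because the picture itself shows post, pointer and clip in one line.
- **Clamp:** on a slow sweep the torque before the bite was flat at 0.112 N m, and the final averaged reading was 0.242 N m. That is 0.13 above the baseline, about 0.31 rad past the bite, or roughly 50 N.
- **Knob turned back twice:** my first, faster readings were unreliable. I turned the knob on until the torque had clearly risen, backed it off and measured again, and did this more than once. At the furthest point it was about 35° past the bite, where I estimate about 98 N. That is above the right range but below the 120 N damage limit.
- **Contacts:** my first grip on the knob pressed its foot with about 22 N, so I opened, rose and gripped again. Forces otherwise stayed at or below about 20 N in the readings I took. I saw no sign that the clip had moved. I did not check the loose items again at the end.

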